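# Isolate the mortiser and rack its chisels under the keeper

## Robot

A 6-joint arm with a two-finger parallel gripper is mounted at the origin on the work surface. World frame = base frame: x ahead of the robot, y to its left, z up, the work surface at z = 0. Lengths are in m, angles in rad, forces in N, time in s.
With the tool pointing down it reaches from about 0.325 to 0.75 m from the base axis. Payload 7.6 kg.
Tool frame: the origin (TCP) lies between the finger pads; the fingertips stand 25 mm ahead of it and the grasp point (between the pads) lies 6 mm ahead of it; z points along the fingers, y is the line along which they close (so a half turn about z gives the same grasp; the last joint's range is limited). The gripper opens to 85 mm and grips with 20 to 120 N. Pads are 22 mm wide; open, the fingers measure 114 mm over their backs; the gripper's body (76 mm by 85 mm) begins 54 mm behind the grasp point. The pads swing forward as they close: fully open they stand 13 mm farther back than shut.
Start: joints at [-1.348, 0.052, 1.401, -0, 1.689, -0.07], TCP at [0.152, -0.503, 0.256] pointing down, gripper open.
Joint ranges: [-2.9, 2.9], [-0.91, 2.17], [0.12, 2.37], [-1.06, 4.2], [0.26, 2.73], [-2.93, 2.93]. Speed limits (rad/s): [2.57, 2.57, 3.01, 3.14, 3.14, 3.14].

## Interface

Orientations are given as a unit quaternion [x, y, z, w].
In Python, from workcell import sensors, optics, ctrl gives the robot as it stands. The module is installed in compiled form; this text tells all that it offers.
- The arm moves only by the tool send_rows, never from a script. Its arguments are lists of equal length, an entry for each row: "travel": the shift along the tool's x, y, z in mm, a list of three; "turn": the turn, a rotation vector about the tool's x, y, z in rad, a list of three. In form: {"travel": [[dx, dy, dz], ...], "turn": [[rx, ry, rz], ...]}. A call has 1 to 12 rows; each row is the pose to reach, as a shift and turn from the pose commanded when the call began, along the tool's axes at that moment; what a row does not reach only later rows make up. A row lasts 1/8 s, in which the tool goes at most 62.5 mm and 10.7 degrees, less where a joint would pass 70% of its speed; a pose out of reach is approached as far as the arm can. A call with a gripper value outside its range is refused whole. "gripper" is the opening in per cent of the stroke, from 0 (shut) to 100 (fully open), set as the call begins (left out, the last holds). The fingers move at their own pace and stop on an object; "grip_force" is the grip in N (left out, the last holds). Time passes only in rows, so rows that repeat a pose let the fingers close. It gives the time, the measured TCP pose, the force, the opening and the grip force at its end, in the units of the state.
- sensors.get_state(): the state, without advancing time (a new reading comes with each control period).
- optics.read_camera(name): name is "side" or "top" or "wrist"; returns a dict with "pixels" (400x640x3 uint8, blue, green, red), "intrinsics" (3x3 intrinsics, pixels), "R" (3x3) and "t" (3): a world point X has camera coordinates R X + t. Camera axes: x right, y down, z forward; pixel columns grow to the right and rows downward; lengths in m; the calibration is good to about 2 mm. A picture is of the moment at which its call begins. There is no depth.
- ctrl.hand_in(): hands the job in; it is judged then, once.
The state is a dict: "time_s": time; "qpos": joint angles; "qd": joint speeds; "joint_torque": joint torques, N m; "tool_pos": TCP position; "orientation": TCP orientation; "force": force on the tool from outside, world axes, zero at the start; "moment": the same for the moment, N m; "gripper_width": finger opening in m; "grip_force": force on a finger pad.
Only numpy, scipy, OpenCV 4.12 (cv2) and the standard library are available. Lean on these libraries where they do the work, as an engineer would, in place of code of your own. Each camera call takes 0.05 s, during which the arm holds its last target. There are 200 camera calls.

## Task

Make the mortiser safe before clearing up: swing its isolator handle round from on to off and let go with the padlock hole in the handle in line with the hole in the fixed hasp, so that an 8 mm shackle would pass through both 12 mm holes. Only then touch the mortise chisels lying about the bench: lay every one of them down flat in the wooden rack, one to a pocket, along the pocket and about centred in its length. When all are in, slide the rack's wooden keeper bar fully home over them. Leave the holes lined up, and do not disturb the glue bottle, mallet or tape.

Things in the scene. Friction and masses are not known exactly. Their poses are not given: they have to be found in the camera images.
- isolator: The mortiser's isolator: a grey box 190 x 190 x 75 mm high, bolted to the bench, yellow face on top. Origin on the bench, under the handle's upright pivot; z up. The box covers x -60..130 and y -130..60 mm of this frame. From the pivot, +x is the on direction and -y the off direction, where the fixed steel hasp lug stands.
- handle (a joint): The isolator's red handle, a lever that turns about the upright pivot, clockwise from above as the value grows: 0 = along the isolator's +x (on), 1.571 = along -y (off), its padlock hole exactly over the hasp's. It runs past off to a stop at 1.85, which does not line the holes up. Starts between 0 and 0.45. Turns at about 0.25 N m (3.5 N at the grip) and stays where left.
- handle_grip (a point): Top centre of the handle's upright round grip post, 24 mm in diameter, standing 45 mm tall on the lever, 70 mm from the pivot; its top is 148 mm above the bench and the lever's upper face 107 mm. The post can turn between the fingers.
- handle_hole (a point): Centre of the 12 mm padlock hole in the flat tab at the handle's outer end, 105 mm from the pivot, 99 mm above the bench (upper face of the tab).
- hasp_hole (a point): Centre of the 12 mm hole in the fixed steel hasp lug, 105 mm from the pivot, 93 mm above the bench (upper face of the lug). The handle's tab passes just over it.
- rack: Wooden chisel rack fixed to the bench, five equal pockets side by side along its y at 52 mm pitch, each running along its x. Base 12 mm thick, x -80..160, y -146..146 mm. Two side rails at y = +-144 mm, 46 mm high over the bench, x 40..155 mm, carry the keeper. Origin on the bench under the middle of the pockets, z up.
- keeper (a joint): The rack's wooden keeper bar, 20 x 298 x 12 mm, across the rack, underside 42 mm above the bench. Slides along the rack's -x as the value grows: 0 = open (bar at x = 120 mm), 0.07 m = fully home at its stop (bar at x = 50 mm, over the ends of the chisels, which clear it when they lie flat). Starts between 0 and 0.02. About 2 N moves it; it stays where left.
- keeper_knob (a point): Top centre of the keeper's upright round grip, 24 mm in diameter and 32 mm tall, in the middle of the bar (y = 0); its top is 86 mm above the bench.
- pocket0 (a point): Centre of pocket 0's floor, at y = -104 mm in the rack's frame, 12 mm above the bench; axes as the rack's. The pocket is 34 mm wide, open at both ends, between dividers 16 mm high and 18 mm wide that stand at x -78..-33 and 33..78 mm; in the gap between these, fingers can reach down to the base.
- pocket1 (a point): Centre of pocket 1's floor, at y = -52 mm in the rack's frame, 12 mm above the bench; axes as the rack's. The pocket is 34 mm wide, open at both ends, between dividers 16 mm high and 18 mm wide that stand at x -78..-33 and 33..78 mm; in the gap between these, fingers can reach down to the base.
- pocket2 (a point): Centre of pocket 2's floor, at y = 0 mm in the rack's frame, 12 mm above the bench; axes as the rack's. The pocket is 34 mm wide, open at both ends, between dividers 16 mm high and 18 mm wide that stand at x -78..-33 and 33..78 mm; in the gap between these, fingers can reach down to the base.
- pocket3 (a point): Centre of pocket 3's floor, at y = 52 mm in the rack's frame, 12 mm above the bench; axes as the rack's. The pocket is 34 mm wide, open at both ends, between dividers 16 mm high and 18 mm wide that stand at x -78..-33 and 33..78 mm; in the gap between these, fingers can reach down to the base.
- pocket4 (a point): Centre of pocket 4's floor, at y = 104 mm in the rack's frame, 12 mm above the bench; axes as the rack's. The pocket is 34 mm wide, open at both ends, between dividers 16 mm high and 18 mm wide that stand at x -78..-33 and 33..78 mm; in the gap between these, fingers can reach down to the base.
- chisel0: Steel hollow mortise chisel, 150 mm long, about 0.3 kg; may be absent. Origin on its long axis at mid-length (11 mm above what it lies on), x along it. Body 22 x 22 mm from x = -75 (cutting end) to +30 mm, then a round shank, 20 mm in diameter, to +75. All alike; balances 6 mm from the origin towards the cutting end. Any long face may be down, either way round.
- chisel1: Steel hollow mortise chisel, 150 mm long, about 0.3 kg; may be absent. Origin on its long axis at mid-length (11 mm above what it lies on), x along it. Body 22 x 22 mm from x = -75 (cutting end) to +30 mm, then a round shank, 20 mm in diameter, to +75. All alike; balances 6 mm from the origin towards the cutting end. Any long face may be down, either way round.
- chisel2: Steel hollow mortise chisel, 150 mm long, about 0.3 kg; may be absent. Origin on its long axis at mid-length (11 mm above what it lies on), x along it. Body 22 x 22 mm from x = -75 (cutting end) to +30 mm, then a round shank, 20 mm in diameter, to +75. All alike; balances 6 mm from the origin towards the cutting end. Any long face may be down, either way round.
- chisel3: Steel hollow mortise chisel, 150 mm long, about 0.3 kg; may be absent. Origin on its long axis at mid-length (11 mm above what it lies on), x along it. Body 22 x 22 mm from x = -75 (cutting end) to +30 mm, then a round shank, 20 mm in diameter, to +75. All alike; balances 6 mm from the origin towards the cutting end. Any long face may be down, either way round.
- chisel4: Steel hollow mortise chisel, 150 mm long, about 0.3 kg; may be absent. Origin on its long axis at mid-length (11 mm above what it lies on), x along it. Body 22 x 22 mm from x = -75 (cutting end) to +30 mm, then a round shank, 20 mm in diameter, to +75. All alike; balances 6 mm from the origin towards the cutting end. Any long face may be down, either way round.
- glue: Bystander: glue bottle, 60 mm diameter, 170 mm tall, standing; origin under its centre.
- mallet: Bystander: wooden mallet 270 mm long lying on the bench, head 70 x 120 x 60 mm high; origin under the middle of its head, the handle runs to its -x.
- tape: Bystander: roll of tape, 100 mm across, 25 mm high, lying flat; origin under its centre.
There are look-alikes about, which are no part of the job. Leave any pink look-alike of the chisel1 alone.

How it is judged:
By the outcome, as a careful person would: the job done as asked, in the order asked, and still so for the second after the job is handed in, with the robot touching nothing.
Of chisel0, chisel1, chisel2, chisel3, chisel4 only 3 to 5 are there at a start; the rules pass over those that are not, and their reading is None.
At some moment in a run one of chisel0, chisel1, chisel2, chisel3, chisel4 may be knocked a few centimetres aside while the robot is not near it.
Once in a run the grip may slacken for a moment while it holds something.
It also fails if it takes over 210 s, if anything falls off the work surface, if the arm or the gripper's body presses on something with over 40 N, if the wrist force passes 120 N, or if a joint passes its speed limit or range.

## Working session

There is one attempt and no reset: what is moved stays moved. The work goes in short steps, Python scripts to look and compute and a tool call to move; the robot and the scene stay as the last step left them, time stands still between calls to the robot, and variables do not carry over. Pictures are saved under pics/ and viewed, at most 14 in all, crops included, and the job is handed in when it is done.

Besides the shell and the picture viewer there is one more tool, called after "Emit:" as name(argument=value, ...) on one line, values as JSON. send_rows: Moves the arm, as the interface text tells. Its arguments: {"type":"object","properties":{"travel":{"type":"array","items":{"type":"array","items":{"type":"number"}}},"turn":{"type":"array","items":{"type":"array","items":{"type":"number"}}},"gripper":{"type":"number"},"grip_force":{"type":"number"}},"required":["travel","turn"]}

```bash
mkdir -p pics; cat > h.py <<'E'
import numpy as np, cv2
from workcell import sensors, optics, ctrl
from scipy.spatial.transform import Rotation as Rn
def cam(n): 
    c=optics.read_camera(n); return c['pixels'],np.array(c['intrinsics']),np.array(c['R']),np.array(c['t'])
def ray(c,uv,z):
    _,K,R,t=c; d=R.T@np.linalg.solve(K,np.array([uv[0],uv[1],1.])); o=-R.T@t
    return o+d*(z-o[2])/d[2]
def proj(c,X):
    _,K,R,t=c; p=K@(R@np.array(X)+t); return p[:2]/p[2]
E
python3 - <<'E'
from h import *
s=sensors.get_state(); print(s)
for n in('top','side','wrist'):
    c=cam(n); cv2.imwrite(f'pics/{n}0.png',c[0]); print(n,-c[2].T@c[3],c[2][2])
E
```

```text
{'time_s': 0.0, 'qpos': array([-1.34828239e+00,  5.28378817e-02,  1.40172289e+00, -3.90072657e-05,
        1.68858220e+00, -7.02873637e-02]), 'qd': array([ 0.00096359, -0.00048719, -0.00017048, -0.00077707,  0.00315424,
        0.00012567]), 'joint_torque': array([-2.14448073e-04, -3.81669652e+01, -3.60184157e+01, -5.40559495e-05,
        6.19180355e-03, -1.68681930e-05]), 'tool_pos': array([ 0.15149565, -0.50239888,  0.25547273]), 'orientation': array([ 9.89302587e-01,  1.45875943e-01, -7.82570148e-05, -7.71440247e-04]), 'force': array([-1.29622862,  0.04835826, -0.00826584]), 'moment': array([ 0.01760845,  0.00206944, -0.06788162]), 'grip_force': 0.0, 'gripper_width': 0.08550847416026255}
top [ 0.43006601 -0.00416451  1.47767756] [ 1.63566369e-01  7.90264918e-05 -9.86532329e-01]
side [ 0.57880737 -0.89858115  0.95111735] [ 0.05553039  0.72127384 -0.69042047]
wrist [ 0.22008309 -0.48029913  0.37256743] [-0.27015354 -0.07977479 -0.95950667]
```

View pics/top0.png

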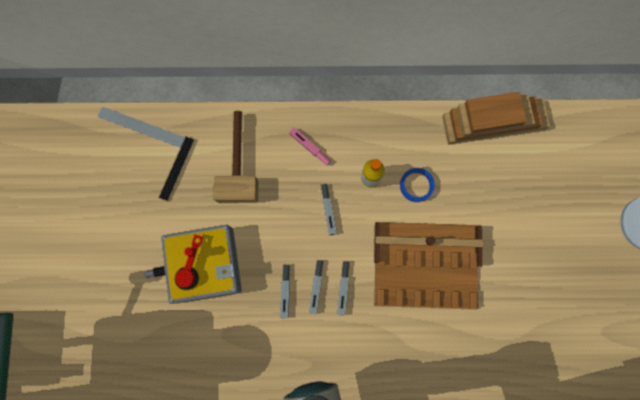

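View pics/side0.png

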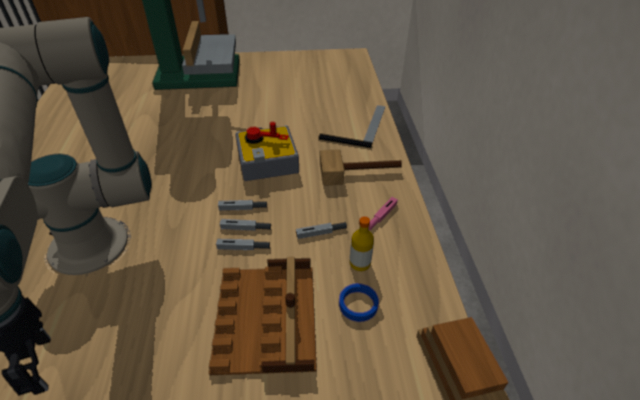

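The top view shows the isolator at about (200,265), with the handle pointing towards (200,238). There are four grey chisels at (285,290), (317,287), (344,288) and (328,209), and a pink look-alike at (310,147). The rack is at (428,265) with its keeper knob at (430,240). The side view agrees.

```bash
python3 - <<'E'
from h import *
c=cam('top'); im=c[0]; print(c[1][0,0])
hsv=cv2.cvtColor(im,cv2.COLOR_BGR2HSV)
m=cv2.inRange(hsv,(85,15,90),(130,120,255)); m[:110]=0;m[:, :250]=0;m[330:]=0;m[:,365:]=0
# include dark shank/slots
m2=cv2.inRange(hsv,(0,0,0),(180,90,255)); 
def comps(m,a=60):
    n,l,s,ce=cv2.connectedComponentsWithStats(m); return [(l==i).astype(np.uint8) for i in range(1,n) if s[i,4]>a]
for k in comps(m):
    p=np.argwhere(k)[:,::-1].astype(np.float32); r=cv2.minAreaRect(p); b=cv2.boxPoints(r)
    w=[ray(c,q,.02)[:2].round(3).tolist() for q in b]; print('chis',np.round(r[0],1),np.round(r[1],1),round(r[2],1),w)
red=cv2.inRange(hsv,(0,150,80),(8,255,255))|cv2.inRange(hsv,(172,150,80),(180,255,255)); red[:200]=0; red[:,300:]=0
for k in comps(red,20): 
    p=np.argwhere(k)[:,::-1].astype(np.float32); print('red',p.mean(0),cv2.minAreaRect(p))
yel=cv2.inRange(hsv,(22,180,120),(35,255,255)); yel[:210]=0; yel[:,260:]=0
p=np.argwhere(cv2.morphologyEx(yel,cv2.MORPH_OPEN,np.ones((3,3))))[:,::-1].astype(np.float32); r=cv2.minAreaRect(p)
print('yel',[ray(c,q,.075)[:2].round(3).tolist() for q in cv2.boxPoints(r)])
A=cv2.resize(im[220:310,140:260],(480,360),interpolation=cv2.INTER_CUBIC)
B=cv2.resize(im[215:315,365:490],(450,360),interpolation=cv2.INTER_CUBIC)[:,:]
C=cv2.resize(im[180:330,265:365],(240,360),interpolation=cv2.INTER_CUBIC)
cv2.imwrite('pics/a1.png',cv2.resize(np.vstack([A[:, :],]),None,fx=1,fy=1))
out=np.zeros((600,800,3),np.uint8); out[:300,:400]=cv2.resize(im[225:300,145:245],(400,300),interpolation=2); out[:300,400:]=cv2.resize(im[185:320,265:365],(400,300),interpolation=2)*0
out[300:,:]=0; out[:,400:]=cv2.resize(im[175:325,260:360],(400,600),interpolation=2); out[300:,:400]=cv2.resize(im[217:315,365:490],(400,300),interpolation=2)
cv2.imwrite('pics/crop1.png',out)
E
```

```text
510.8828416336317
chis [329.1 215.3] [35.8  5.6] 80.5 [[0.699, 0.013], [0.701, -0.003], [0.598, -0.02], [0.596, -0.004]]
chis [314.9 293.6] [ 5.7 37.2] 8.5 [[0.376, 0.053], [0.478, 0.038], [0.476, 0.022], [0.374, 0.038]]
chis [342.5 295. ] [ 5.9 36.5] 5.7 [[0.372, -0.026], [0.473, -0.037], [0.471, -0.054], [0.37, -0.042]]
chis [284.7 298. ] [ 6.4 36.2] 2.7 [[0.365, 0.134], [0.465, 0.13], [0.464, 0.112], [0.364, 0.116]]
red [187.48247 266.4928 ] ((189.75003051757812, 261.2500305175781), (17.39252471923828, 53.75871658325195), 18.43494987487793)
yel [[0.579, 0.459], [0.606, 0.287], [0.441, 0.255], [0.415, 0.424]]
```

View pics/crop1.png

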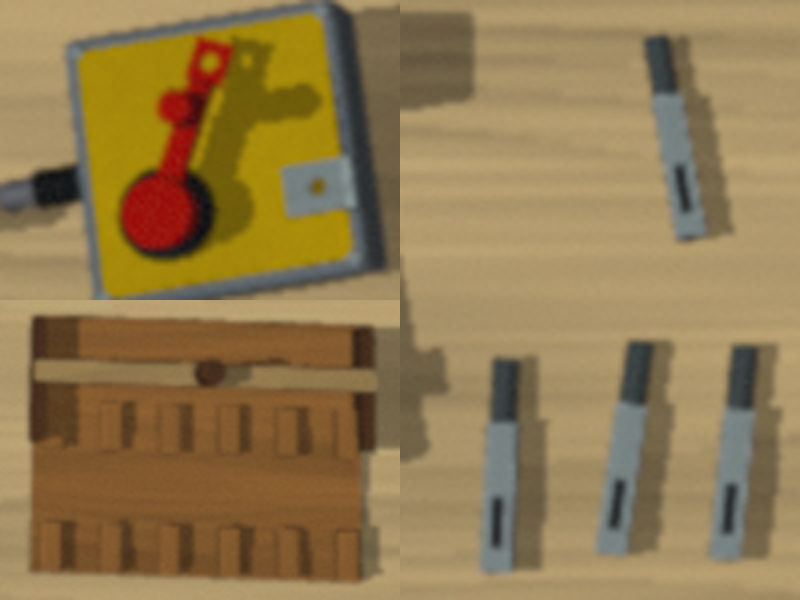

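The crop shows the handle hole at full-image pixel (197.8,240.5), the post top at (189.5,251.8) and the hasp hole at (224.5,271.8). The rack's near corners are at (374.4,305.5) and (477.5,308.8), and the knob is at (430.3,240.5). All four chisels have their dark shanks towards +x.

```bash
python3 - <<'E'
from h import *
c=cam('top')
H=ray(c,(197.8,240.5),.099);G=ray(c,(189.5,251.8),.148);L=ray(c,(224.5,271.8),.093)
print('hole',H,'grip',G,'hasp',L)
d=(H-G)[:2];print(np.linalg.norm(d),np.degrees(np.arctan2(d[1],d[0])))
for r in (H,):
    P=(H-d/np.linalg.norm(d)*.105*1)[:2]; print('piv',P, 'to hasp',np.linalg.norm(L[:2]-P))
m=(H+L)[:2]/2;v=(L-H)[:2];n=np.array([-v[1],v[0]])/np.linalg.norm(v);h=np.sqrt(.105**2-(v@v)/4)
for s in(1,-1):
    P=m+s*n*h;a=lambda q:np.degrees(np.arctan2(*(q[:2]-P)[::-1])); print(P,'ang hole',a(H),'grip',a(G),np.linalg.norm(G[:2]-P),'hasp',a(L))
a=ray(c,(374.4,305.5),.012);b=ray(c,(477.5,308.8),.012);k=ray(c,(430.3,240.5),.086)
print(a,b,np.linalg.norm(a-b),np.degrees(np.arctan2(*(a-b)[:2])),k)
for st in [sensors.get_state()]:
    print(Rn.from_quat(st['orientation']).as_matrix().round(3))
    R=Rn.from_quat(st['orientation']).as_matrix(); w=cam('wrist'); print(R.T@(-w[2].T@w[3]-st['tool_pos']), (R.T@w[2][2]), w[1][0,0])
E
```

```text
hole [0.56972695 0.3521284  0.099     ] grip [0.53541737 0.36001205 0.148     ] hasp [0.48535876 0.27878103 0.093     ]
0.03520368508646216 -12.940794620292056Traceback (most recent call last):
  File "<stdin>", line 7, in <module>
ValueError: operands could not be broadcast together with shapes (3,) (2,)
```

```bash
python3 - <<'E'
from h import *
c=cam('top')
H=ray(c,(197.8,240.5),.099);G=ray(c,(189.5,251.8),.148);L=ray(c,(224.5,271.8),.093)
m=(H+L)[:2]/2;v=(L-H)[:2];n=np.array([-v[1],v[0]])/np.linalg.norm(v);h=np.sqrt(.105**2-(v@v)/4)
for s in(1,-1):
    P=m+s*n*h;a=lambda q:np.degrees(np.arctan2(*(q[:2]-P)[::-1])); print(P,'ang hole',a(H),'grip',a(G),np.linalg.norm(G[:2]-P),'hasp',a(L))
a=ray(c,(374.4,305.5),.012);b=ray(c,(477.5,308.8),.012);k=ray(c,(430.3,240.5),.086)
print(a,b,np.linalg.norm(a-b),np.degrees(np.arctan2(*(a-b)[:2])),k)
st=sensors.get_state()
R=Rn.from_quat(st['orientation']).as_matrix(); print(R.round(3)); w=cam('wrist'); print(R.T@(-w[2].T@w[3]-st['tool_pos']), (R.T@w[2][2]), w[1][0,0])
E
```

```text
[0.58585993 0.24837519] ang hole 98.8383603831344 grip 114.31559615121083 0.12250404255729062 hasp 163.16722550524187
[0.46922578 0.38253423] ang hole -16.832774494758105 grip -18.79124986737511 0.06991834428038295 hasp -81.16163961686564
[ 0.39156167 -0.12971971  0.012     ] [ 0.38058739 -0.41965587  0.012     ] 0.2901437809073466 2.1676501194398035 [ 0.56689821 -0.27967699  0.086     ]
[[ 0.957  0.289 -0.   ]
 [ 0.289 -0.957  0.   ]
 [ 0.    -0.    -1.   ]]
[ 0.07203356 -0.00154184 -0.11701285] [-2.81772853e-01 -2.72157609e-04  9.59481102e-01] 305.0577833916467
```

```bash
cat >> h.py <<'E'
def tool(psi):
    a=np.radians(psi); return np.array([[np.cos(a),np.sin(a),0],[np.sin(a),-np.cos(a),0],[0,0,-1.]])
def mv(*targets):
    s=sensors.get_state(); R=Rn.from_quat(s['orientation']).as_matrix()
    for p,psi in targets:
        d=R.T@(np.array(p)-s['tool_pos'])*1000; r=Rn.from_matrix(R.T@tool(psi)).as_rotvec()
        print(p,psi,'travel',d.round(1).tolist(),'turn',r.round(3).tolist(),'rows>=',round(np.linalg.norm(d)/62.5,1),round(np.degrees(np.linalg.norm(r))/10.7,1))
E
python3 - <<'E'
from h import *
mv(((.48,-.05,.30),90),((.535,.34,.30),162))
E
```

```text
(0.48, -0.05, 0.3) 90 travel [445.1, -338.6, -43.8] turn [-0.0, -0.0, -1.278] rows>= 9.0 6.8
(0.535, 0.34, 0.3) 162 travel [610.3, -696.1, -43.7] turn [-0.0, -0.0, -2.535] rows>= 14.8 13.6
```

Emit:
send_rows(travel=[[445, -339, -44], [445, -339, -44], [445, -339, -44], [445, -339, -44], [445, -339, -44], [445, -339, -44], [445, -339, -44], [445, -339, -44], [445, -339, -44], [610, -696, -44], [610, -696, -44], [610, -696, -44]], turn=[[0, 0, -1.278], [0, 0, -1.278], [0, 0, -1.278], [0, 0, -1.278], [0, 0, -1.278], [0, 0, -1.278], [0, 0, -1.278], [0, 0, -1.278], [0, 0, -1.278], [0, 0, -2.535], [0, 0, -2.535], [0, 0, -2.535]])

```text
time_s: 1.85
tool_pos: [0.506, 0.1381, 0.3003]
orientation: [0.48, 0.877, 0.0, 0.0]
force: [1.6, -0.5, -0.0]
gripper_width: 0.0854
grip_force: 0.0
```

```bash
python3 - <<'E'
from h import *
print(sensors.get_state()['qpos'])
mv(((.535,.34,.30),162))
E
```

```text
[ 1.96110892e-01  4.41798775e-02  1.32213439e+00 -2.48114198e-04
  1.77491089e+00 -3.72595158e-01]
(0.535, 0.34, 0.3) 162 travel [154.5, 133.2, 0.3] turn [0.0, 0.0, -0.688] rows>= 3.3 3.7
```

Emit:
send_rows(travel=[[155, 133, 0], [155, 133, 0], [155, 133, 0], [155, 133, 0], [155, 133, 0], [155, 133, 0]], turn=[[0, 0, -0.688], [0, 0, -0.688], [0, 0, -0.688], [0, 0, -0.688], [0, 0, -0.688], [0, 0, -0.688]])

```text
time_s: 2.6
tool_pos: [0.5359, 0.3372, 0.3004]
orientation: [0.161, 0.987, -0.0, 0.0]
force: [0.3, -0.7, 0.4]
gripper_width: 0.0851
grip_force: 0.0
```

```bash
python3 - <<'E'
from h import *
c=cam('wrist'); cv2.imwrite('pics/w1.png',c[0])
for X in [(.570,.352,.099),(.4854,.2788,.093),(.5354,.36,.148)]: print(proj(c,X))
E
```

```text
[336.58171358 207.19830649]
[246.39954444 154.24169434]
[337.21698048 186.16052994]
```

View pics/w1.png

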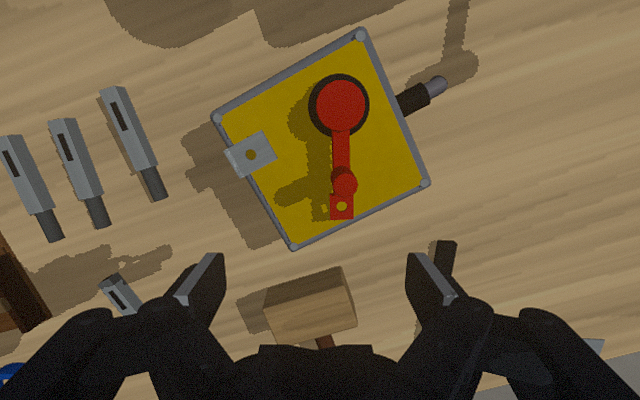

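The wrist view shows the handle hole at about (341,206), the hasp hole at (251,154) and the post top at (345,181). All are about 4 px right of the top-camera prediction, so I'll measure the centroids precisely.

```bash
python3 - <<'E'
from h import *
c=cam('wrist'); im=c[0]; hsv=cv2.cvtColor(im,cv2.COLOR_BGR2HSV)
def blob(m,x0,x1,y0,y1):
    k=np.zeros_like(m);k[y0:y1,x0:x1]=m[y0:y1,x0:x1]; p=np.argwhere(k)[:,::-1]; return p.mean(0),len(p)
yel=cv2.inRange(hsv,(20,120,60),(38,255,255))
h=blob(yel,335,348,199,213);g=blob(yel,244,258,147,162);print(h,g)
H=ray(c,h[0],.099);L=ray(c,g[0],.093);G=ray(c,(345,180),.148);print(H,L,G)
m=(H+L)[:2]/2;v=(L-H)[:2];n=np.array([-v[1],v[0]])/np.linalg.norm(v);hh=np.sqrt(.105**2-(v@v)/4)
P=m-n*hh;a=lambda q:np.degrees(np.arctan2(*(q[:2]-P)[::-1])); print(P,'ang hole',a(H),'grip',a(G),np.linalg.norm(G[:2]-P),'hasp',a(L))
u=(H[:2]-P)/.105; print('post',P+.07*u)
print(sensors.get_state()['tool_pos'])
s=cam('side')
for X in (H,L): print(proj(s,X), proj(s,X+[0,-.004,0]))
cv2.imwrite('pics/side1.png',cv2.resize(s[0][110:190,225:305],(560,560),interpolation=2))
p=np.array([*(P+.07*u),.14]); mv(((p[0],p[1],.19),a(H)+180),(p,a(H)+180))
E
```

```text
(array([341.4109589 , 205.76712329]), 73) (array([250.71604938, 153.96296296]), 81)
[0.57031328 0.35731144 0.099     ] [0.48671436 0.28302242 0.093     ] [0.5323496  0.36817534 0.148     ]
[0.46948039 0.38659843] ang hole -16.195974686222975 grip -16.332608018776146 0.06551295968392837 hasp -80.55312284025369
post [0.53670232 0.36707377]
[0.53603152 0.3368693  0.30077894]
[283.44633582 135.97283547] [283.47805045 136.65229912]
[258.26884196 151.74719996] [258.25119127 152.48391728]
(np.float64(0.5367023162666443), np.float64(0.3670737719074683), 0.19) 163.80402531377703 travel [9.0, 28.7, 110.8] turn [0.0, 0.001, -0.04] rows>= 1.8 0.2
[0.53670232 0.36707377 0.14      ] 163.80402531377703 travel [9.0, 28.7, 160.8] turn [0.0, 0.001, -0.04] rows>= 2.6 0.2
```

View pics/side1.png

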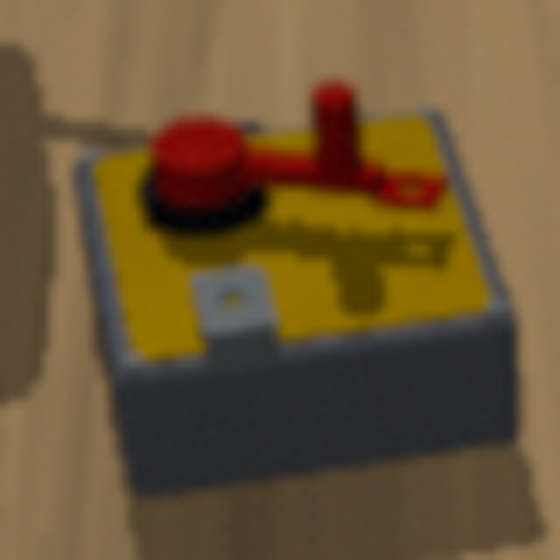

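The side view shows the handle hole at (283.6,137.1) and the hasp hole at (258.3,152.6). That agrees with the top camera, so the wrist camera reads about 4 mm off along y. I'll use the top and side values.

Emit:
send_rows(travel=[[8, 26, 60], [8, 26, 105], [8, 26, 115], [8, 26, 125], [8, 26, 135], [8, 26, 145], [8, 26, 155], [8, 26, 161], [8, 26, 161], [8, 26, 161]], turn=[[0, 0, -0.03], [0, 0, -0.03], [0, 0, -0.03], [0, 0, -0.03], [0, 0, -0.03], [0, 0, -0.03], [0, 0, -0.03], [0, 0, -0.03], [0, 0, -0.03], [0, 0, -0.03]])

```text
time_s: 4.0
tool_pos: [0.5366, 0.3654, 0.1397]
orientation: [0.145, 0.989, 0.0, 0.0]
force: [0.3, 0.2, 1.3]
gripper_width: 0.085
grip_force: 0.0
```

Emit:
send_rows(travel=[[0, 0, 0], [0, 0, 0], [0, 0, 0], [0, 0, 0], [0, 0, 0], [0, 0, 0], [0, 0, 0], [0, 0, 0]], turn=[[0, 0, 0], [0, 0, 0], [0, 0, 0], [0, 0, 0], [0, 0, 0], [0, 0, 0], [0, 0, 0], [0, 0, 0]], gripper=20, grip_force=20)

```text
time_s: 5.0
tool_pos: [0.5364, 0.3653, 0.1394]
orientation: [0.145, 0.989, 0.0, 0.0]
force: [-0.8, 0.8, 1.3]
gripper_width: 0.0234
grip_force: 22.0
```

```bash
python3 - <<'E'
from h import *
s=sensors.get_state();R=Rn.from_quat(s['orientation']).as_matrix();P=np.array([.4694,.3845]);d=s['tool_pos'][:2]-P
t=[];r=[]
for k in range(1,13):
    a=np.radians(-65*min(k/11,1)); c,q=np.cos(a),np.sin(a); n=P+np.array([[c,-q],[q,c]])@d
    D=R.T@np.append(n-s['tool_pos'][:2],0)*1000; t.append(D.round(1).tolist()); r.append([0,0,round(-a,3)])
print(t,r,np.degrees(np.arctan2(d[1],d[0])))
E
```

```text
[[0.3, -7.2, -0.0], [1.3, -14.3, -0.0], [3.1, -21.3, -0.0], [5.5, -28.0, -0.0], [8.7, -34.5, -0.0], [12.5, -40.6, -0.0], [16.9, -46.3, -0.0], [21.9, -51.5, -0.0], [27.3, -56.1, -0.0], [33.3, -60.2, -0.0], [39.6, -63.7, -0.0], [39.6, -63.7, -0.0]] [[0, 0, np.float64(0.103)], [0, 0, np.float64(0.206)], [0, 0, np.float64(0.309)], [0, 0, np.float64(0.413)], [0, 0, np.float64(0.516)], [0, 0, np.float64(0.619)], [0, 0, np.float64(0.722)], [0, 0, np.float64(0.825)], [0, 0, np.float64(0.928)], [0, 0, np.float64(1.031)], [0, 0, np.float64(1.134)], [0, 0, np.float64(1.134)]] -15.998101254114596
```

Emit:
send_rows(travel=[[0.3, -7.2, 0], [1.3, -14.3, 0], [3.1, -21.3, 0], [5.5, -28, 0], [8.7, -34.5, 0], [12.5, -40.6, 0], [16.9, -46.3, 0], [21.9, -51.5, 0], [27.3, -56.1, 0], [33.3, -60.2, 0], [39.6, -63.7, 0], [39.6, -63.7, 0]], turn=[[0, 0, 0.103], [0, 0, 0.206], [0, 0, 0.309], [0, 0, 0.413], [0, 0, 0.516], [0, 0, 0.619], [0, 0, 0.722], [0, 0, 0.825], [0, 0, 0.928], [0, 0, 1.031], [0, 0, 1.134], [0, 0, 1.134]])

```text
time_s: 6.5
tool_pos: [0.4801, 0.3161, 0.1394]
orientation: [0.653, 0.757, 0.001, -0.0]
force: [1.1, 3.4, -1.6]
gripper_width: 0.0233
grip_force: 21.8
```

```bash
python3 - <<'E'
from h import *
st=sensors.get_state(); print(st['tool_pos'],st['force'],st['grip_force'],st['gripper_width'])
P=np.array([.4694,.3845]); d=st['tool_pos'][:2]-P; print(np.degrees(np.arctan2(d[1],d[0])),np.linalg.norm(d))
w=cam('wrist'); s=cam('side'); t=cam('top')
o=np.zeros((600,800,3),np.uint8); o[:400,:640]=w[0]
o[400:,:200]=cv2.resize(t[0][235:285,180:230],(200,200),interpolation=2)
o[400:,200:400]=cv2.resize(s[0][130:170,240:280],(200,200),interpolation=2)
o[200:600,400:800]=cv2.resize(w[0][120:220,270:370],(400,400),interpolation=2)
cv2.imwrite('pics/c2.png',o)
E
```

```text
[0.48007704 0.31606419 0.1394017 ] [ 1.1021139   3.42896363 -1.64052021] 21.84527099132538 0.023255926928715646
-81.13246710344714 0.06926369499299971
```

View pics/c2.png

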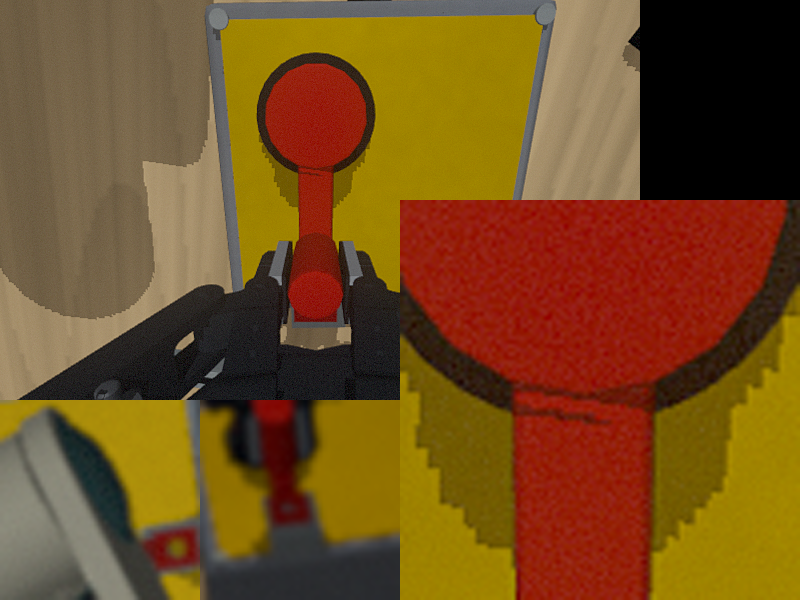

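The top crop puts the handle hole at about (224.3,272). The hasp hole was at (224.5,271.8), and yellow shows through both. I'll release and check.

Emit:
send_rows(travel=[[0, 0, 0], [0, 0, 0], [0, 0, 0], [0, 0, 0], [0, 0, 0], [0, 0, 0], [0, 0, -20], [0, 0, -50], [-20, 0, -90], [-40, 0, -90], [-40, 0, -90], [-40, 0, -90]], turn=[[0, 0, 0], [0, 0, 0], [0, 0, 0], [0, 0, 0], [0, 0, 0], [0, 0, 0], [0, 0, 0], [0, 0, 0], [0, 0, 0], [0, 0, 0], [0, 0, 0], [0, 0, 0]], gripper=100)

```text
time_s: 8.15
tool_pos: [0.4856, 0.2761, 0.2278]
orientation: [0.654, 0.757, -0.001, -0.001]
force: [0.0, -0.9, -0.6]
gripper_width: 0.0855
grip_force: 0.0
```

```bash
python3 - <<'E'
from h import *
w=cam('wrist'); s=cam('side'); t=cam('top')
u=proj(w,(.4854,.2788,.096)).astype(int); print(u)
o=np.zeros((400,800,3),np.uint8); x,y=max(u[0]-40,0),max(u[1]-40,0); print(x,y)
o[:,:400]=cv2.resize(w[0][y:y+80,x:x+80],(400,400),interpolation=2)
o[:,400:]=cv2.resize(t[0][240:290,180:230],(400,400),interpolation=2)
cv2.imwrite('pics/c3.png',o)
E
```

```text
[315 198]
275 158
```

View pics/c3.png

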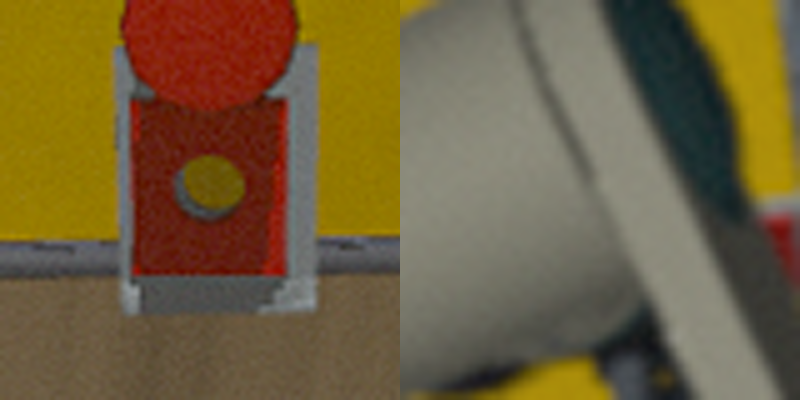

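The wrist view shows the handle hole over the hasp hole, offset by about 1.5 mm, and yellow is visible through both. That is inside the 4 mm margin. Next I'll check the rack fit in both views and re-measure the chisels.

```bash
cat >> h.py <<'E'
RO=np.array([.466,-.2777]); RY=np.radians(-2.17)
def rack(x,y,z): return np.array([*(RO+[x*np.cos(RY)-y*np.sin(RY),x*np.sin(RY)+y*np.cos(RY)]),z])
def chisels(c):
    hsv=cv2.cvtColor(c[0],cv2.COLOR_BGR2HSV); m=cv2.inRange(hsv,(85,15,90),(130,120,255)); m[:170]=0;m[:,:262]=0;m[330:]=0;m[:,370:]=0
    n,l,s,_=cv2.connectedComponentsWithStats(m)
    for i in range(1,n):
        if s[i,4]<60: continue
        b=np.array([ray(c,q,.020)[:2] for q in np.argwhere(l==i)[:,::-1]])
        r=cv2.minAreaRect((b*1000).astype(np.float32)); q=cv2.boxPoints(r); e=q[1]-q[0]; f=q[2]-q[1]
        if np.linalg.norm(f)>np.linalg.norm(e): e=f
        e=e/np.linalg.norm(e)*np.sign(e[0]); o=np.array(r[0])
        print('grip pt',(o+16.5*e).round(1),'ang',round(np.degrees(np.arctan2(e[1],e[0])),1),'size',np.round(r[1],0))
E
python3 - <<'E'
from h import *
t=cam('top');s=cam('side'); chisels(t)
o=np.zeros((600,800,3),np.uint8)
def ov(c,x,y,w,h,k):
    im=cv2.resize(c[0][y:y+h,x:x+w],None,fx=k,fy=k,interpolation=2)
    for P in [(-80,-146,12),(-80,146,12),(160,-146,12),(160,146,12),(155,144,46),(155,-144,46),(40,144,46),(40,-144,46),(101,0,86)]+[(sx,py+sy,28) for py in(-130,-78,-26,26,78,130) for sx in(33,78) for sy in(-9,9)]:
        u=proj(c,rack(P[0]/1000,P[1]/1000,P[2]/1000)); cv2.circle(im,tuple(np.round((u-[x,y]+.5)*k).astype(int).tolist()),2,(255,255,0),-1)
    return im
a=ov(t,360,210,133,100,4.5); b=ov(s,200,250,133,130,4.5)
cv2.imwrite('pics/ovt.png',cv2.resize(np.hstack([a[:450,:598]]),None,fx=1,fy=1)); 
A=cv2.resize(a,(400,301)); B=cv2.resize(b,(400,391)); 
cv2.imwrite('pics/ov.png',np.hstack([np.vstack([A,np.zeros((90,400,3),np.uint8)]),B]))
E
```

```text
grip pt [664.4  -0.7] ang 9.5 size [105.  16.]
grip pt [440.9  35.6] ang -8.4 size [ 16. 100.]
grip pt [438.  -41.7] ang -6.4 size [ 16. 101.]
grip pt [430.8 122. ] ang -2.3 size [ 18. 100.]
```

View pics/ov.png

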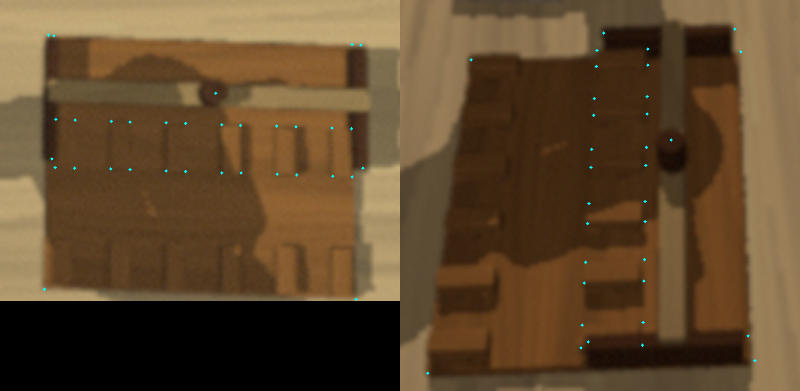

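The projected rack points fall on the edges in both views to within about a pixel, so the rack pose is good. Next is the first chisel, the one at y=0.122.

```bash
python3 - <<'E'
from h import *
mv(((.431,.122,.12),-2.3),((.431,.122,.029),-2.3))
E
```

```text
(0.431, 0.122, 0.12) -2.3 travel [-144.6, -76.8, 108.8] turn [-0.0, 0.001, 1.758] rows>= 3.1 9.4
(0.431, 0.122, 0.029) -2.3 travel [-144.6, -76.7, 199.8] turn [-0.0, 0.001, 1.758] rows>= 4.1 9.4
```

Emit:
send_rows(travel=[[-50, -27, 0], [-100, -50, 0], [-145, -77, 0], [-145, -77, 30], [-145, -77, 60], [-145, -77, 90], [-145, -77, 105], [-145, -77, 105], [-145, -77, 105], [-145, -77, 105], [-145, -77, 105], [-145, -77, 105]], turn=[[0, 0, 1.758], [0, 0, 1.758], [0, 0, 1.758], [0, 0, 1.758], [0, 0, 1.758], [0, 0, 1.758], [0, 0, 1.758], [0, 0, 1.758], [0, 0, 1.758], [0, 0, 1.758], [0, 0, 1.758], [0, 0, 1.758]], gripper=65)

```text
time_s: 9.9
tool_pos: [0.431, 0.1214, 0.1243]
orientation: [1.0, -0.02, 0.0, 0.0]
force: [1.0, 0.5, 0.7]
gripper_width: 0.0556
grip_force: 0.0
```

```bash
python3 - <<'E'
from h import *
mv(((.431,.122,.029),-2.3)); c=cam('wrist'); cv2.imwrite('pics/w2.png',c[0])
print(proj(c,(.431,.122,.022)),proj(c,(.512,.119,.02)))
E
```

```text
(0.431, 0.122, 0.029) -2.3 travel [-0.1, -0.6, 95.3] turn [0.0, -0.0, 0.001] rows>= 1.5 0.0
[316.58489443 210.87687652] [316.48327683  97.7853204 ]
```

View pics/w2.png

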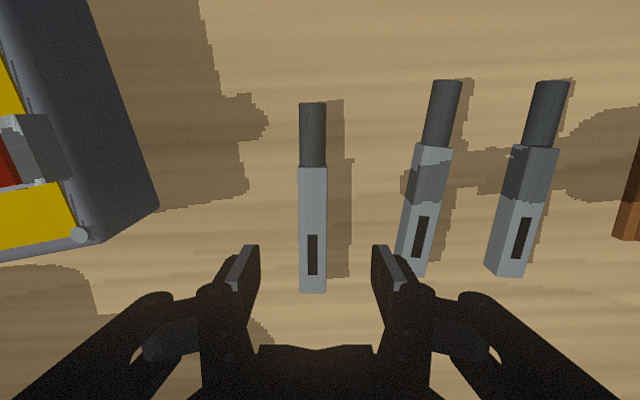

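The wrist view shows the first chisel centred between the fingers, with its shank end at (312,102) against a predicted (316,98). Descending.

Emit:
send_rows(travel=[[0, -0.5, 30], [0, -0.5, 55], [0, -0.5, 75], [0, -0.5, 86], [0, -0.5, 95], [0, -0.5, 95], [0, -0.5, 95]], turn=[[0, 0, 0], [0, 0, 0], [0, 0, 0], [0, 0, 0], [0, 0, 0], [0, 0, 0], [0, 0, 0]])

```text
time_s: 10.82
tool_pos: [0.4315, 0.1219, 0.0299]
orientation: [1.0, -0.02, 0.001, -0.0]
force: [1.2, 0.8, -0.7]
gripper_width: 0.0553
grip_force: 0.0
```

Emit:
send_rows(travel=[[0, 0, 0], [0, 0, 0], [0, 0, 0], [0, 0, 0], [0, 0, 0], [0, 0, 0], [0, 0, -10], [0, 0, -40], [0, 0, -90], [0, 0, -90], [0, 0, -90]], turn=[[0, 0, 0], [0, 0, 0], [0, 0, 0], [0, 0, 0], [0, 0, 0], [0, 0, 0], [0, 0, 0], [0, 0, 0], [0, 0, 0], [0, 0, 0], [0, 0, 0]], gripper=15, grip_force=80)

```text
time_s: 12.2
tool_pos: [0.4304, 0.1216, 0.1182]
orientation: [1.0, -0.02, -0.001, 0.0]
force: [0.3, -0.9, -4.6]
gripper_width: 0.0201
grip_force: 78.8
```

```bash
python3 - <<'E'
from h import *
st=sensors.get_state(); print(st['gripper_width'],st['grip_force'],st['force'])
p=rack(-.006,.104,.12); q=rack(-.006,.104,.043); mv((p,-2.2),(q,-2.2))
E
```

```text
0.020134306457340413 78.84814739227295 [ 0.33888546 -0.89725434 -4.62500348]
[ 0.46394222 -0.17354739  0.12      ] -2.2 travel [45.6, 293.5, -1.7] turn [0.001, 0.002, -0.002] rows>= 4.8 0.0
[ 0.46394222 -0.17354739  0.043     ] -2.2 travel [45.7, 293.5, 75.3] turn [0.001, 0.002, -0.002] rows>= 4.9 0.0
```

Emit:
send_rows(travel=[[8, 50, 0], [17, 110, 0], [26, 170, 0], [35, 230, 0], [46, 280, 0], [46, 293.5, 0], [46, 293.5, 0], [46, 293.5, 20], [46, 293.5, 40], [46, 293.5, 40], [46, 293.5, 40]], turn=[[0, 0, 0], [0, 0, 0], [0, 0, 0], [0, 0, 0], [0, 0, 0], [0, 0, 0], [0, 0, 0], [0, 0, 0], [0, 0, 0], [0, 0, 0], [0, 0, 0]])

```text
time_s: 13.58
tool_pos: [0.4654, -0.1726, 0.0799]
orientation: [1.0, -0.02, 0.0, 0.0]
force: [0.4, -0.5, -2.7]
gripper_width: 0.0201
grip_force: 79.5
```

```bash
python3 - <<'E'
from h import *
st=sensors.get_state(); print(st['gripper_width'],st['grip_force'],st['force'])
mv((rack(-.006,.104,.043),-2.2))
c=cam('wrist');s=cam('side')
for X in [(.075,.104,.045),(-.006,.104,.034),(-.033,.130,.028),(.033,.13,.028)]: print(proj(c,rack(*X)))
o=np.zeros((400,800,3),np.uint8);o[:, :400]=c[0][:,120:520];o[:,400:]=cv2.resize(s[0][230:330,200:300],(400,400),interpolation=2)
cv2.imwrite('pics/p1.png',o)
E
```

```text
0.020057053785640797 79.45283889770508 [ 0.4327916  -0.4678768  -2.68204264]
[ 0.46394222 -0.17354739  0.043     ] -2.2 travel [-1.4, 1.0, 36.9] turn [0.0, -0.0, -0.001] rows>= 0.6 0.0
[320.62407686  94.29429338]
[319.82947608 243.31841523]
[277.87306922 279.30610041]
[273.64454339 175.12376091]
```

View pics/p1.png

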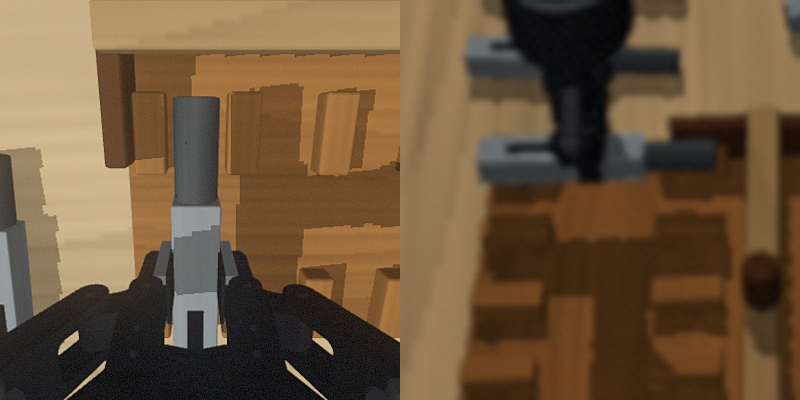

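The picture shows the chisel gripped on its body and centred over pocket 4, between divider edges at columns 165 and 230. Lowering.

Emit:
send_rows(travel=[[-1, 1, 10], [-1, 1, 20], [-1, 1, 28], [-1, 1, 33], [-1, 1, 36], [-1, 1, 36], [-1, 1, 36]], turn=[[0, 0, 0], [0, 0, 0], [0, 0, 0], [0, 0, 0], [0, 0, 0], [0, 0, 0], [0, 0, 0]])

```text
time_s: 14.55
tool_pos: [0.4642, -0.1744, 0.0436]
orientation: [1.0, -0.02, 0.0, 0.0]
force: [-0.6, -0.1, -3.9]
gripper_width: 0.0204
grip_force: 79.6
```

Emit:
send_rows(travel=[[0, 0, 0], [0, 0, 0], [0, 0, 0], [0, 0, 0], [0, 0, 0], [0, 0, -20], [0, 0, -60], [0, 0, -110], [0, 0, -110]], turn=[[0, 0, 0], [0, 0, 0], [0, 0, 0], [0, 0, 0], [0, 0, 0], [0, 0, 0], [0, 0, 0], [0, 0, 0], [0, 0, 0]], gripper=42)

```text
time_s: 15.68
tool_pos: [0.466, -0.1752, 0.1579]
orientation: [1.0, -0.02, 0.004, 0.002]
force: [-0.8, 0.2, -0.3]
gripper_width: 0.0357
grip_force: 0.0
```

```bash
python3 - <<'E'
from h import *
t=cam('top'); chisels(t)
def inrack(c):
    hsv=cv2.cvtColor(c[0],cv2.COLOR_BGR2HSV); m=cv2.inRange(hsv,(85,8,60),(130,120,255)); m[:245]=0;m[315:]=0;m[:,:368]=0;m[:,485:]=0
    p=np.argwhere(m)[:,::-1]; print(len(p)); 
    if len(p): 
        r=cv2.minAreaRect(p.astype(np.float32)); print(r)
inrack(t)
mv(((.438,-.0417,.12),-6.4),((.438,-.0417,.029),-6.4))
E
```

```text
grip pt [664.4  -0.8] ang 9.8 size [105.  16.]
grip pt [442.7  35.3] ang -9.0 size [ 16. 103.]
grip pt [438.  -42.1] ang -7.0 size [ 16. 101.]
223
((402.10406494140625, 288.9646911621094), (68.16566467285156, 42.25295639038086), 37.5685920715332)
(0.438, -0.0417, 0.12) -6.4 travel [-32.4, -131.9, 34.8] turn [0.002, -0.004, 0.071] rows>= 2.2 0.4
(0.438, -0.0417, 0.029) -6.4 travel [-32.8, -132.0, 125.8] turn [0.002, -0.004, 0.071] rows>= 3.0 0.4
```

Emit:
send_rows(travel=[[-16, -60, 0], [-32, -115, 20], [-32, -132, 50], [-32, -132, 80], [-32, -132, 100], [-32, -132, 112], [-32, -132, 120], [-32, -132, 126], [-32, -132, 126], [-32, -132, 126]], turn=[[0, 0, 0.075], [0, 0, 0.075], [0, 0, 0.075], [0, 0, 0.075], [0, 0, 0.075], [0, 0, 0.075], [0, 0, 0.075], [0, 0, 0.075], [0, 0, 0.075], [0, 0, 0.075]], gripper=65)

```text
time_s: 16.98
tool_pos: [0.4378, -0.0412, 0.0278]
orientation: [0.998, -0.058, 0.0, 0.0]
force: [-0.0, -0.4, 0.2]
gripper_width: 0.0557
grip_force: 0.0
```

Emit:
send_rows(travel=[[0, 0, 0], [0, 0, 0], [0, 0, 0], [0, 0, 0], [0, 0, 0], [0, 0, 0], [0, 0, -10], [0, 0, -40], [0, 0, -90], [0, 0, -90], [0, 0, -90]], turn=[[0, 0, 0], [0, 0, 0], [0, 0, 0], [0, 0, 0], [0, 0, 0], [0, 0, 0], [0, 0, 0], [0, 0, 0], [0, 0, 0], [0, 0, 0], [0, 0, 0]], gripper=15)

```text
time_s: 18.35
tool_pos: [0.4368, -0.041, 0.1164]
orientation: [0.998, -0.058, -0.001, -0.0]
force: [-0.9, 0.1, -3.4]
gripper_width: 0.0204
grip_force: 78.9
```

```bash
python3 - <<'E'
from h import *
st=sensors.get_state(); print(st['gripper_width'],st['grip_force'],st['force'])
mv((rack(-.006,0,.12),-2.2),(rack(-.006,0,.043),-2.2))
E
```

```text
0.02037695148848189 78.8800299167633 [-0.89306366  0.0804633  -3.39969445]
[ 0.4600043  -0.27747281  0.12      ] -2.2 travel [50.3, 232.3, -3.7] turn [-0.0, 0.001, -0.077] rows>= 3.8 0.4
[ 0.4600043  -0.27747281  0.043     ] -2.2 travel [50.4, 232.3, 73.3] turn [-0.0, 0.001, -0.077] rows>= 4.0 0.4
```

Emit:
send_rows(travel=[[11, 55, 0], [24, 112, 0], [38, 170, 0], [50, 220, 0], [50, 232, 0], [50, 232, 0], [50, 232, 20], [50, 232, 40], [50, 232, 55], [50, 232, 66], [50, 232, 74.5], [50, 232, 74.5]], turn=[[0, 0, -0.077], [0, 0, -0.077], [0, 0, -0.077], [0, 0, -0.077], [0, 0, -0.077], [0, 0, -0.077], [0, 0, -0.077], [0, 0, -0.077], [0, 0, -0.077], [0, 0, -0.077], [0, 0, -0.077], [0, 0, -0.077]])

```text
time_s: 19.85
tool_pos: [0.4601, -0.2771, 0.0423]
orientation: [1.0, -0.019, -0.0, -0.0]
force: [-0.6, -0.1, -2.8]
gripper_width: 0.0202
grip_force: 79.2
```

Emit:
send_rows(travel=[[0, 0, 0], [0, 0, 0], [0, 0, 0], [0, 0, 0], [0, 0, 0], [0, 0, 0], [0, 0, -20], [0, 0, -60], [0, 0, -110], [0, 0, -110], [0, 0, -110]], turn=[[0, 0, 0], [0, 0, 0], [0, 0, 0], [0, 0, 0], [0, 0, 0], [0, 0, 0], [0, 0, 0], [0, 0, 0], [0, 0, 0], [0, 0, 0], [0, 0, 0]], gripper=42)

```text
time_s: 21.22
tool_pos: [0.4601, -0.2772, 0.1522]
orientation: [1.0, -0.019, -0.0, -0.0]
force: [0.5, 0.1, 0.3]
gripper_width: 0.036
grip_force: 0.0
```

```bash
python3 - <<'E'
from h import *
t=cam('top'); chisels(t); cv2.imwrite('pics/w3.png',cam('wrist')[0])
mv(((.4420,.0353,.12),-8.8),((.4420,.0353,.029),-8.8))
E
```

```text
grip pt [664.4  -0.8] ang 9.6 size [105.  16.]
grip pt [442.5  35.1] ang -7.8 size [ 17. 104.]
(0.442, 0.0353, 0.12) -8.8 travel [-29.7, -311.2, 31.7] turn [-0.001, 0.003, 0.115] rows>= 5.0 0.6
(0.442, 0.0353, 0.029) -8.8 travel [-29.5, -311.1, 122.7] turn [-0.001, 0.003, 0.115] rows>= 5.4 0.6
```

View pics/w3.png

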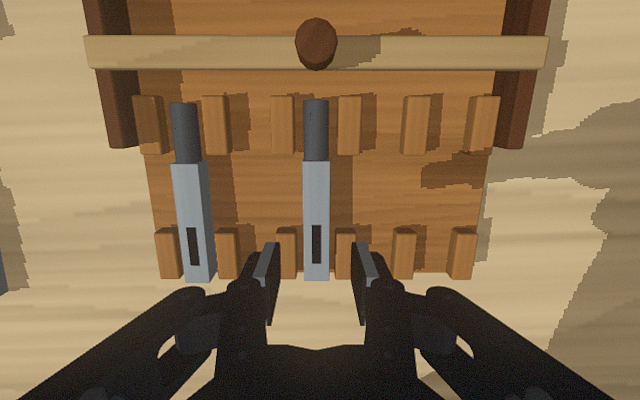

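Both chisels lie flat in pockets 4 and 2, with shank ends at (184,105) and (316,102), symmetric over the dividers. Next is the chisel at (0.442,0.035).

Emit:
send_rows(travel=[[-5, -55, 0], [-10, -115, 0], [-16, -175, 0], [-22, -235, 0], [-29, -295, 10], [-29, -311, 40], [-29, -311, 70], [-29, -311, 95], [-29, -311, 110], [-29, -311, 122.5], [-29, -311, 122.5], [-29, -311, 122.5]], turn=[[0, 0, 0.11], [0, 0, 0.11], [0, 0, 0.11], [0, 0, 0.11], [0, 0, 0.11], [0, 0, 0.11], [0, 0, 0.11], [0, 0, 0.11], [0, 0, 0.11], [0, 0, 0.11], [0, 0, 0.11], [0, 0, 0.11]], gripper=65)

```text
time_s: 22.82
tool_pos: [0.444, 0.0345, 0.031]
orientation: [0.997, -0.074, 0.001, -0.0]
force: [0.1, 0.4, -0.5]
gripper_width: 0.0553
grip_force: 0.0
```

Emit:
send_rows(travel=[[0, 0, 0], [0, 0, 0], [0, 0, 0], [0, 0, 0], [0, 0, 0], [0, 0, 0], [0, 0, -10], [0, 0, -40], [0, 0, -90], [0, 0, -90], [0, 0, -90]], turn=[[0, 0, 0], [0, 0, 0], [0, 0, 0], [0, 0, 0], [0, 0, 0], [0, 0, 0], [0, 0, 0], [0, 0, 0], [0, 0, 0], [0, 0, 0], [0, 0, 0]], gripper=15)

```text
time_s: 24.2
tool_pos: [0.4429, 0.0345, 0.1197]
orientation: [0.997, -0.074, -0.0, 0.0]
force: [-0.4, 0.6, -2.3]
gripper_width: 0.0201
grip_force: 79.0
```

```bash
python3 - <<'E'
from h import *
st=sensors.get_state(); print(st['gripper_width'],st['grip_force'],st['force'])
mv((rack(-.006,-.104,.12),-2.2),(rack(-.006,-.104,.042),-2.2))
E
```

```text
0.020136364205988626 78.95604014396667 [-0.36041478  0.59902677 -2.32668505]
[ 0.45606639 -0.38139823  0.12      ] -2.2 travel [74.7, 409.4, -0.3] turn [0.0, 0.001, -0.11] rows>= 6.7 0.6
[ 0.45606639 -0.38139823  0.042     ] -2.2 travel [74.7, 409.4, 77.7] turn [0.0, 0.001, -0.11] rows>= 6.8 0.6
```

Emit:
send_rows(travel=[[11, 60, 0], [22, 120, 0], [33, 180, 0], [44, 240, 0], [55, 300, 0], [66, 360, 0], [74.5, 400, 0], [74.5, 409, 0], [74.5, 409, 15], [74.5, 409, 30], [74.5, 409, 40], [74.5, 409, 40]], turn=[[0, 0, -0.11], [0, 0, -0.11], [0, 0, -0.11], [0, 0, -0.11], [0, 0, -0.11], [0, 0, -0.11], [0, 0, -0.11], [0, 0, -0.11], [0, 0, -0.11], [0, 0, -0.11], [0, 0, -0.11], [0, 0, -0.11]])

```text
time_s: 25.7
tool_pos: [0.4562, -0.3798, 0.0789]
orientation: [1.0, -0.019, -0.001, -0.001]
force: [-0.3, -1.1, -1.3]
gripper_width: 0.0199
grip_force: 79.2
```

```bash
python3 - <<'E'
from h import *
st=sensors.get_state(); print(st['gripper_width'],st['grip_force'],st['force'])
mv((rack(-.006,-.104,.043),-2.2))
E
```

```text
0.019935787416478997 79.2455792427063 [-0.3179762  -1.05267104 -1.27421448]
[ 0.45606639 -0.38139823  0.043     ] -2.2 travel [0.0, 1.6, 35.9] turn [-0.002, 0.002, 0.001] rows>= 0.6 0.0
```

Emit:
send_rows(travel=[[0, 1, 12], [0, 1, 23], [0, 1, 31], [0, 1, 36], [0, 1, 36], [0, 1, 36]], turn=[[0, 0, 0], [0, 0, 0], [0, 0, 0], [0, 0, 0], [0, 0, 0], [0, 0, 0]])

```text
time_s: 26.45
tool_pos: [0.4566, -0.3821, 0.0446]
orientation: [1.0, -0.019, 0.0, 0.0]
force: [-0.2, 0.0, -2.3]
gripper_width: 0.0201
grip_force: 79.4
```

Emit:
send_rows(travel=[[0, 0, 0], [0, 0, 0], [0, 0, 0], [0, 0, 0], [0, 0, 0], [0, 0, 0], [0, 0, -20], [0, 0, -60], [0, 0, -110], [0, 0, -110], [0, 0, -110]], turn=[[0, 0, 0], [0, 0, 0], [0, 0, 0], [0, 0, 0], [0, 0, 0], [0, 0, 0], [0, 0, 0], [0, 0, 0], [0, 0, 0], [0, 0, 0], [0, 0, 0]], gripper=42)

```text
time_s: 27.82
tool_pos: [0.4565, -0.382, 0.1551]
orientation: [1.0, -0.019, 0.0, 0.0]
force: [-0.4, -0.1, -0.8]
gripper_width: 0.0359
grip_force: 0.0
```

```bash
python3 - <<'E'
from h import *
t=cam('top'); chisels(t); c=cam('wrist'); cv2.imwrite('pics/w4.png',c[0])
for X in [(.075,-.104,.023),(.03,-.104,.034),(-.075,-.104,.034)]: print(proj(c,rack(*X)))
mv(((.6645,-.0008,.16),9.6),((.6645,-.0008,.029),9.6))
E
```

```text
grip pt [664.5  -1.2] ang 9.0 size [105.  16.]
[317.01248474  99.32191191]
[317.03174421 159.73778421]
[316.92791015 279.48725026]
(0.6645, -0.0008, 0.16) 9.6 travel [193.6, -388.6, -6.5] turn [-0.001, 0.001, -0.206] rows>= 6.9 1.1
(0.6645, -0.0008, 0.029) 9.6 travel [193.8, -388.4, 124.5] turn [-0.001, 0.001, -0.206] rows>= 7.2 1.1
```

View pics/w4.png

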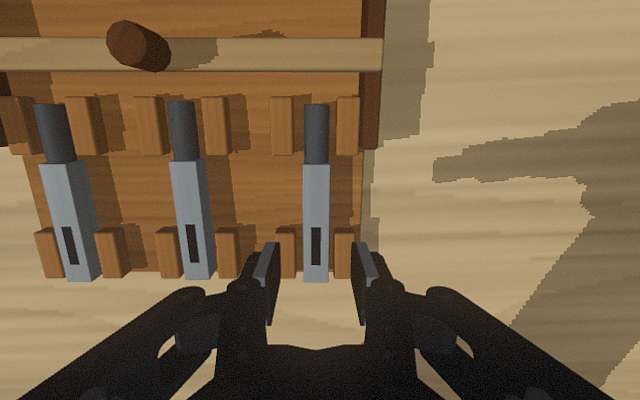

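Three chisels are seated, the latest at (316,105–282) in pocket 0, as predicted. The fourth is at (0.6645,-0.001); I'll go by way of lower x to stay clear of the glue.

Emit:
send_rows(travel=[[10, -55, 0], [20, -115, 0], [30, -175, 0], [40, -235, 0], [50, -290, 0], [90, -335, 0], [140, -370, 0], [180, -388, 0], [194, -388, 10], [194, -388, 30], [194, -388, 30], [194, -388, 30]], turn=[[0, 0, -0.2], [0, 0, -0.2], [0, 0, -0.2], [0, 0, -0.2], [0, 0, -0.2], [0, 0, -0.2], [0, 0, -0.2], [0, 0, -0.2], [0, 0, -0.2], [0, 0, -0.2], [0, 0, -0.2], [0, 0, -0.2]], gripper=65)

```text
time_s: 29.42
tool_pos: [0.6647, -0.0021, 0.1244]
orientation: [0.997, 0.08, -0.0, 0.0]
force: [0.4, 0.0, 0.5]
gripper_width: 0.0554
grip_force: 0.0
```

```bash
python3 - <<'E'
from h import *
c=cam('wrist'); hsv=cv2.cvtColor(c[0],cv2.COLOR_BGR2HSV); m=cv2.inRange(hsv,(85,15,90),(130,120,255)); m[300:]=0
n,l,s,ce=cv2.connectedComponentsWithStats(m)
for i in range(1,n):
    if s[i,4]>800: print(s[i],[ray(c,p,.022).round(3).tolist() for p in cv2.boxPoints(cv2.minAreaRect(np.argwhere(l==i)[:,::-1].astype(np.float32)))])
mv(((.6645,-.001,.029),9.4))
E
```

```text
(0.6645, -0.001, 0.029) 9.4 travel [-0.5, -1.2, 96.1] turn [0.0, -0.001, -0.003] rows>= 1.5 0.0
```

```bash
python3 - <<'E'
from h import *
c=cam('wrist'); hsv=cv2.cvtColor(c[0],cv2.COLOR_BGR2HSV); u=proj(c,(.6645,-.001,.022)).round().astype(int); print(u)
m=cv2.inRange(hsv,(85,8,40),(130,120,255)); n,l,s,ce=cv2.connectedComponentsWithStats(m)
for i in range(1,n):
    if s[i,4]>300: print(s[i],ce[i].round())
for v in (130,170,210,250): print(v,[tuple(map(int,hsv[v,x])) for x in range(u[0]-30,u[0]+31,6)])
E
```

```text
[316 211]
130 [(18, 98, 140), (17, 93, 143), (18, 92, 141), (60, 20, 64), (34, 34, 60), (140, 13, 58), (42, 50, 51), (17, 97, 110), (19, 99, 108), (18, 99, 100), (20, 100, 122)]
170 [(19, 92, 149), (18, 91, 148), (16, 33, 116), (75, 14, 112), (100, 7, 114), (90, 2, 109), (60, 2, 108), (17, 106, 91), (20, 101, 98), (18, 100, 102), (19, 91, 104)]
210 [(19, 94, 147), (19, 94, 149), (18, 86, 145), (105, 4, 117), (0, 0, 113), (87, 20, 112), (78, 12, 108), (18, 108, 109), (18, 101, 109), (18, 91, 109), (21, 92, 105)]
250 [(18, 95, 148), (17, 88, 150), (17, 97, 147), (105, 4, 116), (25, 61, 46), (15, 83, 43), (85, 14, 111), (17, 104, 105), (17, 104, 103), (17, 91, 107), (17, 101, 106)]
```

The chisel is in place, at columns 302–323 of the wrist image; it is only shaded. Descending.

Emit:
send_rows(travel=[[-0.5, -1, 30], [-0.5, -1, 55], [-0.5, -1, 75], [-0.5, -1, 86], [-0.5, -1, 95], [-0.5, -1, 95], [-0.5, -1, 95]], turn=[[0, 0, 0], [0, 0, 0], [0, 0, 0], [0, 0, 0], [0, 0, 0], [0, 0, 0], [0, 0, 0]])

```text
time_s: 30.4
tool_pos: [0.6652, -0.0009, 0.0302]
orientation: [0.997, 0.081, 0.001, 0.0]
force: [-0.0, -0.2, 0.3]
gripper_width: 0.0556
grip_force: 0.0
```

Emit:
send_rows(travel=[[0, 0, 0], [0, 0, 0], [0, 0, 0], [0, 0, 0], [0, 0, 0], [0, 0, 0], [0, 0, -10], [0, 0, -40], [0, 0, -90], [0, 0, -120], [0, 0, -120], [0, 0, -120]], turn=[[0, 0, 0], [0, 0, 0], [0, 0, 0], [0, 0, 0], [0, 0, 0], [0, 0, 0], [0, 0, 0], [0, 0, 0], [0, 0, 0], [0, 0, 0], [0, 0, 0], [0, 0, 0]], gripper=15)

```text
time_s: 31.9
tool_pos: [0.6637, -0.0008, 0.1466]
orientation: [0.997, 0.081, -0.002, -0.0]
force: [-0.7, -0.1, -3.5]
gripper_width: 0.0201
grip_force: 81.3
```

```bash
python3 - <<'E'
from h import *
st=sensors.get_state(); print(st['gripper_width'],st['grip_force'],st['force'])
mv(((.45,-.16,.15),-2.2),(rack(-.006,-.052,.15),-2.2),(rack(-.006,-.052,.042),-2.2))
E
```

```text
0.02005255834087912 81.341632604599 [-0.66665868 -0.13427643 -3.51126529]
(0.45, -0.16, 0.15) -2.2 travel [-236.5, 122.8, -2.6] turn [-0.0, 0.004, 0.2] rows>= 4.3 1.1
[ 0.45803534 -0.32943552  0.15      ] -2.2 travel [-255.8, 291.3, -2.6] turn [-0.0, 0.004, 0.2] rows>= 6.2 1.1
[ 0.45803534 -0.32943552  0.042     ] -2.2 travel [-255.4, 291.4, 105.4] turn [-0.0, 0.004, 0.2] rows>= 6.4 1.1
```

Emit:
send_rows(travel=[[-50, 26, 0], [-105, 55, 0], [-160, 83, 0], [-205, 115, 0], [-235, 160, 0], [-250, 215, 0], [-256, 265, 0], [-256, 291, 0], [-256, 291, 30], [-256, 291, 60], [-256, 291, 60], [-256, 291, 60]], turn=[[0, 0, 0.2], [0, 0, 0.2], [0, 0, 0.2], [0, 0, 0.2], [0, 0, 0.2], [0, 0, 0.2], [0, 0, 0.2], [0, 0, 0.2], [0, 0, 0.2], [0, 0, 0.2], [0, 0, 0.2], [0, 0, 0.2]])

```text
time_s: 33.4
tool_pos: [0.4587, -0.3291, 0.0895]
orientation: [1.0, -0.019, -0.0, -0.0]
force: [0.8, 0.3, -2.3]
gripper_width: 0.0202
grip_force: 81.3
```

```bash
python3 - <<'E'
from h import *
st=sensors.get_state(); print(st['gripper_width'],st['grip_force'],st['force'])
mv((rack(-.006,-.052,.043),-2.2))
E
```

```text
0.020227730552710186 81.25182509422302 [ 0.77435797  0.30713666 -2.34160995]
[ 0.45803534 -0.32943552  0.043     ] -2.2 travel [-0.7, 0.3, 46.5] turn [-0.0, 0.0, -0.0] rows>= 0.7 0.0
```

Emit:
send_rows(travel=[[-0.5, 0, 15], [-0.5, 0, 28], [-0.5, 0, 37], [-0.5, 0, 43], [-0.5, 0, 46], [-0.5, 0, 46], [-0.5, 0, 46]], turn=[[0, 0, 0], [0, 0, 0], [0, 0, 0], [0, 0, 0], [0, 0, 0], [0, 0, 0], [0, 0, 0]])

```text
time_s: 34.28
tool_pos: [0.4584, -0.3294, 0.0438]
orientation: [1.0, -0.019, 0.0, 0.0]
force: [0.0, -0.2, -3.6]
gripper_width: 0.0198
grip_force: 81.3
```

Emit:
send_rows(travel=[[0, 0, 0], [0, 0, 0], [0, 0, 0], [0, 0, 0], [0, 0, 0], [0, 0, 0], [0, 0, -20], [0, 0, -60], [0, 0, -110], [0, 0, -110], [0, 0, -110]], turn=[[0, 0, 0], [0, 0, 0], [0, 0, 0], [0, 0, 0], [0, 0, 0], [0, 0, 0], [0, 0, 0], [0, 0, 0], [0, 0, 0], [0, 0, 0], [0, 0, 0]], gripper=38)

```text
time_s: 35.65
tool_pos: [0.458, -0.329, 0.1526]
orientation: [1.0, -0.019, -0.0, -0.0]
force: [0.3, 0.0, 0.4]
gripper_width: 0.0324
grip_force: 0.0
```

```bash
python3 - <<'E'
from h import *
w=cam('wrist'); t=cam('top'); cv2.imwrite('pics/w5.png',np.hstack([w[0][:300,:520],cv2.resize(t[0][225:285,175:235],(280,300),interpolation=2)]))
hsv=cv2.cvtColor(t[0],cv2.COLOR_BGR2HSV); 
m=cv2.inRange(hsv,(0,60,20),(20,255,95)); m[:228]=0;m[250:]=0;m[:,415:].sum(); m[:,:415]=0;m[:,445:]=0; p=np.argwhere(m)[:,::-1]; print(len(p),p.mean(0) if len(p) else '')
k=rack(.101,0,0); print(k)
mv((rack(.101,0,.15),-2.2),(rack(.101,0,.078),-2.2))
E
```

```text
86 [431.86046512 240.10465116]
[ 0.56692757 -0.28152432  0.        ]
[ 0.56692757 -0.28152432  0.15      ] -2.2 travel [107.4, -51.3, 1.3] turn [-0.002, 0.002, -0.0] rows>= 1.9 0.0
[ 0.56692757 -0.28152432  0.078     ] -2.2 travel [107.6, -51.2, 73.3] turn [-0.002, 0.002, -0.0] rows>= 2.2 0.0
```

View pics/w5.png

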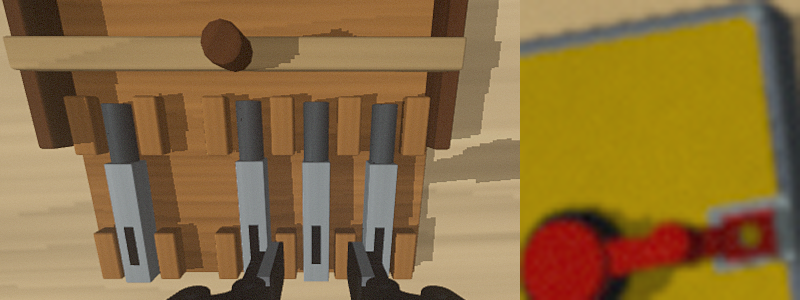

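All four chisels lie flat in pockets 4, 2, 1 and 0, and the handle tab still sits over the lug with the hole showing yellow. The keeper knob is next.

Emit:
send_rows(travel=[[50, -30, -10], [107, -52, -10], [107, -52, 10], [107, -52, 30], [107, -52, 45], [107, -52, 58], [107, -52, 67], [107, -52, 67], [107, -52, 67]], turn=[[0, 0, 0], [0, 0, 0], [0, 0, 0], [0, 0, 0], [0, 0, 0], [0, 0, 0], [0, 0, 0], [0, 0, 0], [0, 0, 0]], gripper=80)

```text
time_s: 36.88
tool_pos: [0.5674, -0.2816, 0.0871]
orientation: [1.0, -0.019, 0.001, 0.0]
force: [-0.3, -0.3, 0.9]
gripper_width: 0.0685
grip_force: 0.0
```

Emit:
send_rows(travel=[[0, 0, 0], [0, 0, 0], [0, 0, 0], [0, 0, 0], [0, 0, 0], [0, 0, 0], [0, 0, 0]], turn=[[0, 0, 0], [0, 0, 0], [0, 0, 0], [0, 0, 0], [0, 0, 0], [0, 0, 0], [0, 0, 0]], gripper=15, grip_force=25)

```text
time_s: 37.75
tool_pos: [0.5673, -0.2813, 0.0867]
orientation: [1.0, -0.019, 0.0, 0.0]
force: [-0.8, 2.2, 4.9]
gripper_width: 0.023
grip_force: 24.8
```

Emit:
send_rows(travel=[[-6, 0, 0], [-12, 0, 0], [-18, 0, 0], [-24, 0, 0], [-30, 0, 0], [-36, 0, 0], [-41, 0, 0], [-45, 0, 0], [-48, 0, 0], [-50, 0, 0], [-52, 0, 0], [-52, 0, 0]], turn=[[0, 0, 0], [0, 0, 0], [0, 0, 0], [0, 0, 0], [0, 0, 0], [0, 0, 0], [0, 0, 0], [0, 0, 0], [0, 0, 0], [0, 0, 0], [0, 0, 0], [0, 0, 0]])

```text
time_s: 39.25
tool_pos: [0.5149, -0.2792, 0.0867]
orientation: [1.0, -0.019, 0.0, -0.0]
force: [0.7, 3.5, 6.3]
gripper_width: 0.0233
grip_force: 25.1
```

Emit:
send_rows(travel=[[-1.5, 0, 0], [-3, 0, 0], [-4.5, 0, 0], [-6, 0, 0], [-6, 0, 0]], turn=[[0, 0, 0], [0, 0, 0], [0, 0, 0], [0, 0, 0], [0, 0, 0]])

```text
time_s: 39.88
tool_pos: [0.5135, -0.2791, 0.0868]
orientation: [1.0, -0.019, 0.007, 0.001]
force: [28.4, -3.0, -8.6]
gripper_width: 0.0231
grip_force: 25.4
```

The keeper is at its stop: 28 N and no further travel. I'll ease off, release and rise.

Emit:
send_rows(travel=[[4, 0, 0], [4, 0, 0], [4, 0, 0], [4, 0, 0], [4, 0, 0], [4, 0, 0], [4, 0, -25], [4, 0, -60], [4, 0, -120], [4, 50, -150], [4, 100, -150], [4, 100, -150]], turn=[[0, 0, 0], [0, 0, 0], [0, 0, 0], [0, 0, 0], [0, 0, 0], [0, 0, 0], [0, 0, 0], [0, 0, 0], [0, 0, 0], [0, 0, 0], [0, 0, 0], [0, 0, 0]], gripper=70)

```text
time_s: 41.38
tool_pos: [0.5083, -0.3821, 0.2357]
orientation: [1.0, -0.021, -0.0, 0.0]
force: [1.0, -0.4, -0.4]
gripper_width: 0.0598
grip_force: 0.0
```

```bash
python3 - <<'E'
from h import *
w=cam('wrist'); t=cam('top'); s=cam('side')
for c,n in((t,'t'),(s,'s')): print(n,proj(c,rack(.05,0,.086)))
o=np.zeros((600,800,3),np.uint8); o[:400,:640]=s[0]; o[400:,:200]=cv2.resize(t[0][240:290,190:240],(200,200),interpolation=2)
o[400:,200:460]=cv2.resize(t[0][215:315,365:495],(260,200)); o[300:600,460:800]=cv2.resize(s[0][240:380,200:340],(340,300),interpolation=2)
cv2.imwrite('pics/f.png',o)
E
```

```text
t [430.99696615 259.20831382]
s [267.67377415 296.71567499]
```

View pics/f.png

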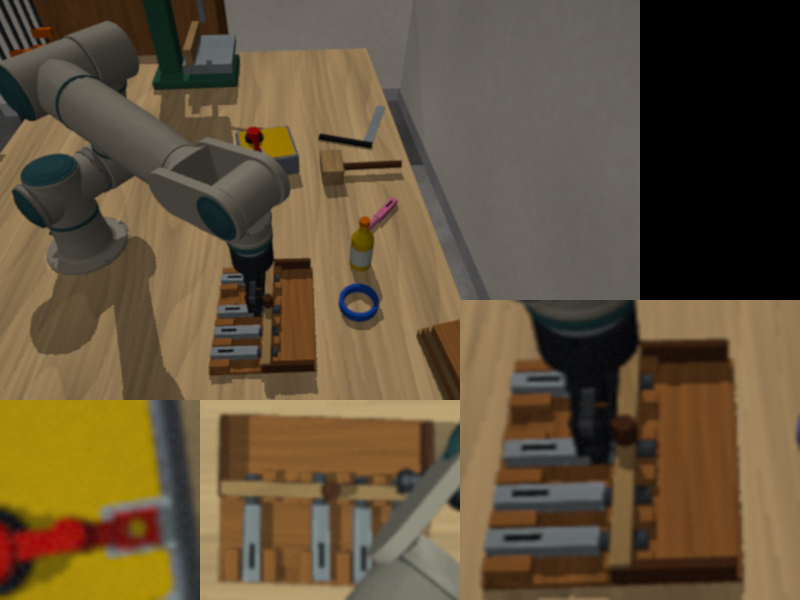

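The keeper knob is at top pixel (430.5,259), against a predicted home of (431,259.2). The four chisels lie under the bar, the handle hole is over the hasp, and the glue, mallet, tape and pink look-alike are where they were.

```bash
python3 -c "
from workcell import ctrl; print(ctrl.hand_in())"
```

```text
the job is handed in; nothing more can be done
None
```

The job is handed in, with no verdict returned: the isolator is off with the padlock holes within about 1.5 mm of each other, all four chisels present lie flat in pockets 0, 1, 2 and 4, the keeper is at its stop, and the glue, mallet, tape and pink look-alike were not disturbed.

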